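Turn the grinding cup over and hold it locked on the bench mill

TASK

The small steel grinding cup stands mouth-up on the bench. Turn it mouth-down, fit its neck into the round collar of the bench mill with its two lugs going in at the two slots, push it fully down against the spring and twist it a quarter turn clockwise (seen from above) to its stop. The mill only runs while the cup is held there, so finish still gripping the cup, pressed fully down and turned, and leave everything else on the bench where it is.

Things in the scene. Friction and masses are not known exactly. Their poses are not given: they have to be found in the camera images.
- cup: Loose steel cup, 0.22 kg, 62 mm tall: octagonal body 54 mm across flats, 40 mm tall, then a round neck 42 mm wide, 22 mm long, ending in the mouth. Starts mouth up, any yaw, left or right of the middle. Origin: centre of the closed bottom; z runs from bottom to mouth; x goes through the two lugs; flats (22 mm wide) face at 0, 45, 90.. degrees from x. Lying on a flat its axis is 27 mm high.
- cup_rim (a point): Centre of the cup's mouth, in the plane of the rim, 62 mm from the bottom (axes as the cup's). Bore 36 mm, rim chamfered 1.5 mm outside. Two lugs stand out from the neck at the cup's +x and -x: 10 mm wide, reaching 26.5 mm from the axis, lying 1 to 7 mm from the rim plane.
- mill: Bench mill fixed to the bench, left or right of the middle (opposite the cup): white housing 120 x 120 mm, 75 mm tall, grey panel on its -x side, aluminium collar on top (74 mm wide outside, top 100 mm above the bench). Origin: centre of its underside, z up; x goes through the collar's two slots.
- mill_collar (a point): Centre of the collar's opening (46 mm wide), in its top plane, 100 mm above the bench (axes as the mill's). Its lip, 6 mm thick, has two slots 16 mm wide at +x and -x that pass the lugs. Under the lip the lugs turn in a channel 58 mm wide: from the slots about 88 degrees clockwise seen from above, to a stop; counter-clockwise is blocked.
- platen (a joint): Travel of the spring platen inside the collar, pressed down by the cup's rim, m: 0 free (7 mm below the collar's top), 0.012 at its stop (19 mm below; cup's shoulder 3 mm above the collar). Spring 4 N at 0, 10 N at the stop. The lugs can turn under the lip from 0.006 on; let go when turned, the cup springs back up to 0.006, hooked under the lip.
- beaker: Bystander: small round glass beaker, 48 mm wide, 65 mm tall, near the robot in the middle. Origin: centre of its underside.
- dishes: Bystander: stack of three round clear dishes, 62 mm wide, 30 mm tall, in the middle. Origin: centre of its underside.
- spoon: Bystander: steel spoon 150 mm long, lying across behind the dishes; x along it.
- rack: Bystander: white tube rack, 70 x 200 x 65 mm, at the back. Origin: centre of its underside.
- glovebox: Bystander: cardboard box 90 x 180 x 70 mm, at the back right. Origin: centre of its underside.
- sprayer: Bystander: green spray bottle, 72 mm wide, 203 mm tall, at the back left. Origin: centre of its underside.
- timer: Bystander: flat white timer, 50 x 70 x 22 mm, right of the middle at the back. Origin: centre of its underside.
There are look-alikes about, which are no part of the job. Leave any red or yellow look-alike of the cup alone.

How it is judged:
On the way:
1. the cup has been turned mouth-down (angle between cup's own z axis and vertical above 2.97 rad), for 0.2 s.
At the end, for the whole second after the job is handed in: Throughout the last second: cup mouth-down (within 10 degrees), centred in the collar within 4 mm, platen pressed 9.5 mm or more of its 12 mm (rim 15.5 mm below the collar top), turned at least 69 degrees from the slots, still, and gripped by the fingers (over 2 N) (angle between cup's own z axis and vertical above 2.97 rad and horizontal distance between cup_rim and mill_collar below 0.004 m and z of cup_rim in the frame of mill below 0.0845 m and value of joint platen above 0.0095 m and angle between the x axis of cup and the x axis of mill, either way round above 1.2 rad and contact force between the fingers and cup above 2 N and linear speed of cup below 0.02 m/s and angular speed of cup below 0.2 rad/s); the arm keeps its last pose, push and grip.
It fails at once if a bystander near the task's things (beaker, dishes, spoon) is shifted over 30 mm or tipped (distance of any of beaker, dishes, spoon from where it was at the start of the episode above 0.03 m or angle between any of beaker, dishes's own z axis and vertical above 0.5 rad).
It fails at once if a bystander at the back (rack, box, sprayer, timer) is shifted over 30 mm or tipped (distance of any of rack, glovebox, sprayer, timer from where it was at the start of the episode above 0.03 m or angle between any of rack, glovebox, sprayer, timer's own z axis and vertical above 0.5 rad).
It also fails if it takes over 72 s, if anything falls off the work surface, if the arm or the gripper's body presses on something with over 40 N, if the wrist force passes 120 N, or if a joint passes its speed limit or range.

ROBOT

A 7-joint arm with a two-finger parallel gripper is mounted at the origin on the work surface. World frame = base frame: x ahead of the robot, y to its left, z up, the work surface at z = 0. Lengths are in m, angles in rad, forces in N, time in s.
With the tool pointing down it reaches from about 0.4 to 0.85 m from the base axis. Payload 10.4 kg.
Tool frame: the origin (TCP) lies between the finger pads; the fingertips stand 19 mm ahead of it and the grasp point (between the pads) is the TCP (manip.tip_reach is the z of the fingertips in the tool frame, in m); z points along the fingers, y is the direction in which the jaws open and shut (so a half turn about z gives the same grasp; the last joint's range is limited). The gripper opens to 85 mm and grips with 20 to 120 N. Pads are 22 mm wide; open, the fingers measure 114 mm over their backs; the gripper's body (76 mm by 85 mm) begins 54 mm behind the grasp point. The pads swing forward as they close: fully open they stand 13 mm farther back than shut.
Start: joints at [1.276, 0.332, -0.065, 1.46, 0.022, 1.35, -0.088], TCP at [0.168, -0.602, 0.25] pointing down, gripper open.
Joint ranges: [-2.6, 2.6], [-0.5, 2.12], [-1.47, 1.34], [0.16, 2.42], [-1.27, 4.41], [0.06, 2.06], [-2.6, 2.6]. Speed limits (rad/s): [2.22, 2.22, 2.79, 2.79, 3.14, 3.14, 3.14].

INTERFACE

Orientations are given as a unit quaternion [x, y, z, w].
In Python, from workcell import sensors, cams, manip gives the robot as it stands.
- The arm moves only by the shell command python3 -m jog 'ROWS' [FORCE]. ROWS is JSON, a list of rows, each a list of 3 entries, a list of its own where there are three numbers: the shift along the world's x, y, z in m, then the turn, a rotation vector about the world's x, y, z in rad, then the opening in per cent of the stroke, from 0 (shut) to 100 (fully open). In form: [[[dx, dy, dz], [wx, wy, wz], grip], ...]. A call has 1 to 5 rows; each row shifts and turns the pose as measured when the row begins; what a row does not reach is not made up. A row lasts 1/8 s, in which the tool goes at most 62.5 mm and 10.7 degrees, less where a joint would pass 70% of its speed; a pose out of reach is approached as far as the arm can. A call with a gripper value outside its range is refused whole. The fingers move at their own pace and stop on an object; FORCE is the grip in N (left out, the last holds). Time passes only in rows, so rows that do not move let the fingers close. It gives the time, the measured TCP pose, the force and the opening at its end, in the units of the state.
- sensors.get_obs(): the state, without advancing time (a new reading comes with each control period).
- cams.camera(name): name is "side" or "top" or "wrist"; returns (picture, depth): 420x560x3 uint8, red, green, blue; 420x560 float32, m along the optical axis (not along the pixel's ray), 0 where there is no reading.
- cams.camera_model(name): a dict with "intrinsics" (3x3 intrinsics, pixels), "view" (4x4, takes a point from world to camera coordinates). Camera axes: x right, y down, z forward; pixel columns grow to the right and rows downward; lengths in m; the calibration is good to about 2 mm. A picture is of the moment at which its call begins: read the wrist's pose just before it. camera_model takes no time and is no camera call; for the wrist camera it gives the pose at the moment of the call.
- manip.hand_in(): hands the job in, once; it reports no verdict.
The state is a dict: "clock": time; "joint_pos": joint angles; "joint_velocities": joint speeds; "tau": joint torques, N m; "position": TCP position; "ee_rot": TCP orientation; "ft_force": force on the tool from outside, world axes, zero at the start; "torque": the same for the moment, N m; "grip_width": opening from 0.0 (shut) to 1.0 (fully open).
Only numpy, scipy, OpenCV 4.12 (cv2) and the standard library are available. Lean on these libraries where they do the work, as an engineer would, in place of code of your own. Each camera call takes 0.05 s, during which the arm holds its last target.

## Working session

There is one attempt and no reset: what is moved stays moved. The work goes in short steps, Python scripts to look and compute and a shell command to move; the robot and the scene stay as the last step left them, time stands still between calls to the robot, and variables do not carry over. Pictures are saved under pics/ and viewed, and the job is handed in when it is done.

```bash
ls; mkdir -p pics; python3 - <<'E'
from workcell import sensors,cams,manip
import cv2,numpy as np
o=sensors.get_obs();print({k:np.round(v,3) for k,v in o.items()})
for n in ["side","top"]:
    p,d=cams.camera(n);m=cams.camera_model(n)
    cv2.imwrite(f"pics/{n}0.png",p[:,:,::-1]);np.savez(f"{n}0.npz",p=p,d=d,K=m["intrinsics"],V=m["view"]);print(n,m)
E
```

```text
pics
{'clock': np.float64(0.0), 'joint_pos': array([ 1.276,  0.333, -0.065,  1.461,  0.022,  1.35 , -0.088]), 'joint_velocities': array([ 0.   ,  0.   ,  0.001, -0.001, -0.   , -0.001,  0.   ]), 'tau': array([ 1.0000e-03, -6.2545e+01,  4.9000e-02, -3.9161e+01,  1.6000e-02,
        1.0000e-02,  0.0000e+00]), 'position': array([ 0.168, -0.602,  0.25 ]), 'ee_rot': array([ 0.991,  0.136, -0.   , -0.001]), 'ft_force': array([-0.183, -0.28 , -0.324]), 'torque': array([-0.023,  0.008, -0.032]), 'grip_width': np.float64(1.003)}
side {'intrinsics': array([[430.88829459,   0.        , 274.0780417 ],
       [  0.        , 430.88829459, 210.82287786],
       [  0.        ,   0.        ,   1.        ]]), 'view': array([[-0.81957737, -0.57267936,  0.01820124,  0.4664071 ],
       [-0.35774761,  0.48665228, -0.7969857 ,  0.26324102],
       [ 0.44755958, -0.65970289, -0.60372387,  0.73592239],
       [ 0.        ,  0.        ,  0.        ,  1.        ]])}
top {'intrinsics': array([[480.24472746,   0.        , 282.211474  ],
       [  0.        , 480.24472746, 212.20250321],
       [  0.        ,   0.        ,   1.        ]]), 'view': array([[-0.01922844, -0.99967729, -0.01660073,  0.03109148],
       [-0.98847149,  0.0215017 , -0.14987257,  0.56420864],
       [ 0.15018115,  0.01352753, -0.98856594,  1.32485634],
       [ 0.        ,  0.        ,  0.        ,  1.        ]])}
```

View pics/side0.png

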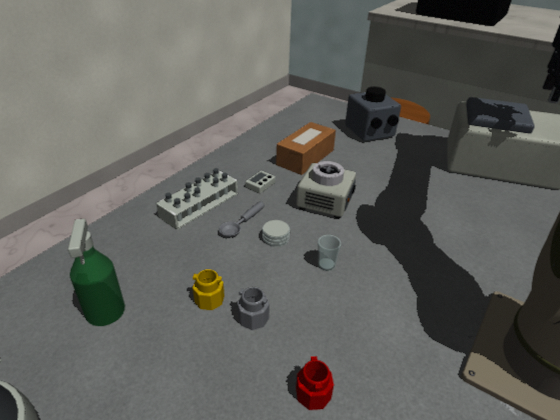

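View pics/top0.png

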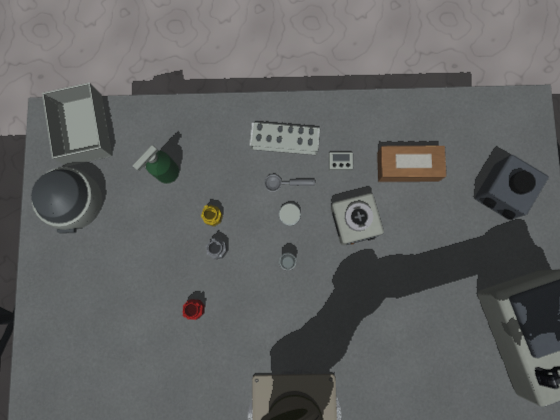

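```bash
cat > h.py <<'E'
import numpy as np,cv2
def load(n):
    z=np.load(n+".npz");return z["p"],z["d"],z["K"],z["V"]
def ray(K,V,u,v,zw):
    R=V[:3,:3];c=-R.T@V[:3,3];d=R.T@np.linalg.inv(K)@np.array([u,v,1.]);return c+d*(zw-c[2])/d[2]
def pts(d,K,V):
    h,w=d.shape;u,v=np.meshgrid(np.arange(w),np.arange(h))
    c=np.stack([(u-K[0,2])/K[0,0]*d,(v-K[1,2])/K[1,1]*d,d],-1)
    return (c-V[:3,3])@V[:3,:3]
def proj(K,V,X):
    c=V[:3,:3]@np.asarray(X)+V[:3,3];p=K@c;return p[:2]/p[2]
E
python3 - <<'E'
from h import *
p,d,K,V=load("top0");q,e,K2,V2=load("side0")
crops=[p[185:285,175:255],p[175:255,320:395],q[260:335,180:280],q[150:220,285:365]]
cv2.imwrite("pics/crops0.png",np.vstack([np.hstack([cv2.resize(c,(400,300),interpolation=cv2.INTER_CUBIC) for c in crops[i:i+2]]) for i in (0,2)])[:,:,::-1])
P=pts(d,K,V);Q=pts(e,K2,V2)
# heights per thing
for n,(u,v),z in [("cup",(217,246),.062),("yellow",(211,214),.062),("collar",(359,216),.1),("beaker",(288,261),.065),("dishes",(290,213),.03),("glove",(412,161),.07)]:
    print(n,ray(K,V,u,v,z).round(3),P[v,u].round(3))
for n,(u,v),z in [("cup",(252,297),.062),("collar",(328,171),.1)]: print(n,ray(K2,V2,u,v,z).round(3))
E
```

```text
cup [0.471 0.203 0.062] [0.476 0.212 0.003]
yellow [0.561 0.22  0.062] [0.569 0.228 0.008]
collar [ 0.541 -0.19   0.1  ] [ 0.54  -0.189  0.107]
beaker [0.425 0.006 0.065] [0.428 0.006 0.   ]
dishes [ 0.564 -0.003  0.03 ] [ 0.564 -0.003  0.031]
glove [ 0.699 -0.35   0.07 ] [ 0.699 -0.35   0.07 ]
cup [0.466 0.217 0.062]
collar [ 0.538 -0.178  0.1  ]
```

View pics/crops0.png

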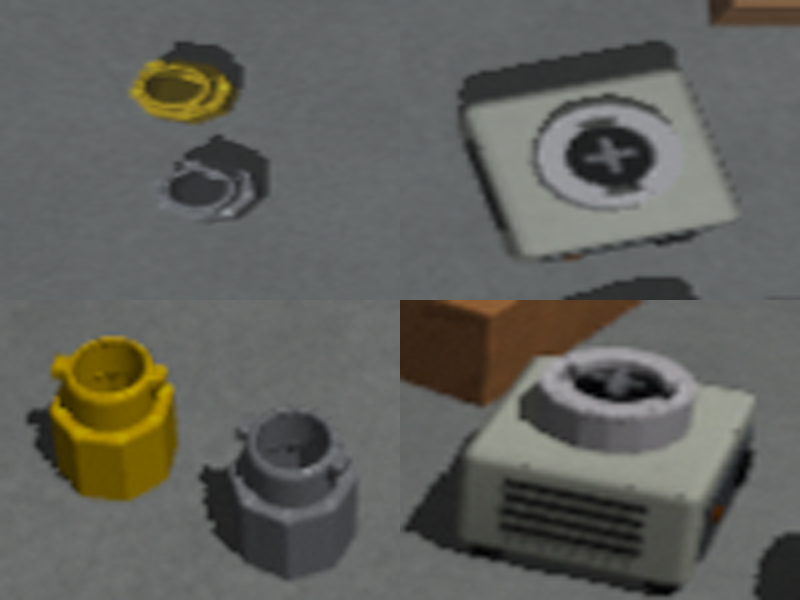

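The steel-coloured cup is at top (217,246) / side (253,308). The yellow one at (211,214) and the red one at (193,309) are the look-alikes, so the grey one fits and the crop confirms it. It is mouth-up with two lugs. The mill is at top (359,216), with its slots roughly along world x. I'll move above the cup for a wrist look.

```bash
python3 -m jog '[[[0.05,0.05,0.02],[0,0,0.13],100],[[0.055,0.05,0.02],[0,0,0.13],100],[[0.055,0.055,0.02],[0,0,0.13],100],[[0.055,0.055,0.02],[0,0,0.13],100],[[0.05,0.06,0.0],[0,0,0.13],100]]'; python3 -m jog '[[[0.01,0.06,0],[0,0,0.13],100],[[0.01,0.06,0],[0,0,0.13],100],[[0,0.06,0],[0,0,0.13],100],[[0,0.06,0],[0,0,0.13],100],[[0,0.06,0],[0,0,0.13],100]]';python3 -m jog '[[[0.0,0.06,0],[0,0,0.13],100],[[0,0.06,0],[0,0,0.13],100],[[0,0.06,0],[0,0,0.13],100],[[0,0.06,0],[0,0,0.0],100],[[0,0.0,0],[0,0,0.0],100]]'
```

```text
clock: 0.72
position: [0.3806, -0.3817, 0.3137]
ee_rot: [0.893, 0.449, -0.002, -0.002]
ft_force: [1.3, -1.0, -0.1]
grip_width: 1.0
clock: 1.35
position: [0.4019, -0.0716, 0.3119]
ee_rot: [0.694, 0.72, -0.003, -0.002]
ft_force: [1.5, 0.5, 0.6]
grip_width: 0.997
clock: 1.98
position: [0.3983, 0.1805, 0.3117]
ee_rot: [0.532, 0.847, -0.004, 0.0]
ft_force: [-0.1, -2.3, -0.7]
grip_width: 1.0
```

```bash
cat > shot.py <<'E'
import sys
from workcell import sensors,cams
from h import *
def shot(n,tag,scale=1):
    m=cams.camera_model(n);p,d=cams.camera(n)
    np.savez(tag+".npz",p=p,d=d,K=m["intrinsics"],V=m["view"]);cv2.imwrite(f"pics/{tag}.png",p[:,:,::-1])
if __name__=="__main__":
    for a in sys.argv[1:]:
        n,t=a.split(":");shot(n,t)
    o=sensors.get_obs();print(o["joint_pos"].round(3),o["position"].round(4))
E
python3 shot.py wrist:w1; python3 -c "
from h import *
p,d,K,V=load('w1');print(-V[:3,:3].T@V[:3,3],V[:3,:3])"
```

```text
[ 0.52  -0.108 -0.954  1.779 -0.084  1.433  0.027] [0.3989 0.178  0.3115]
[0.36780749 0.24312712 0.4349944 ] [[ 0.90145234  0.43284395 -0.00545818]
 [ 0.41687339 -0.86465664  0.28033101]
 [ 0.11662013 -0.25498042 -0.95988787]]
```

View pics/w1.png

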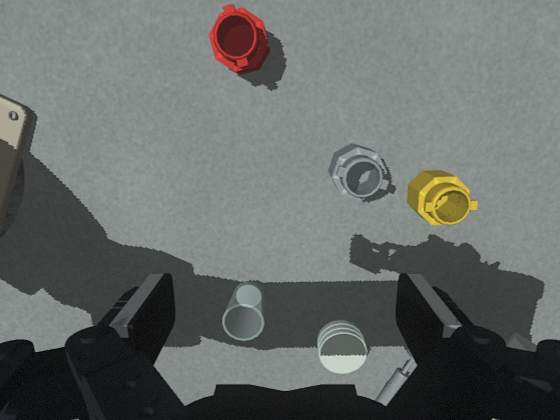

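```bash
python3 - <<'E'
from h import *
p,d,K,V=load("w1")
c=p[135:215,320:420];cv2.imwrite("pics/w1c.png",cv2.resize(c,(800,640),interpolation=cv2.INTER_CUBIC)[:,:,::-1])
P=pts(d,K,V);s=P[135:215,320:420].reshape(-1,3)
for lo,hi in((.058,.066),(.036,.044)):
    m=(s[:,2]>lo)&(s[:,2]<hi);print(m.sum(),s[m].mean(0).round(4),s[m].min(0).round(4),s[m].max(0).round(4))
E
```

```text
558 [0.4661 0.2115 0.0613] [0.4413 0.19   0.058 ] [0.4947 0.2314 0.0639]
789 [0.468  0.2135 0.0401] [0.4395 0.1828 0.0361] [0.5494 0.2389 0.0439]
```

View pics/w1c.png

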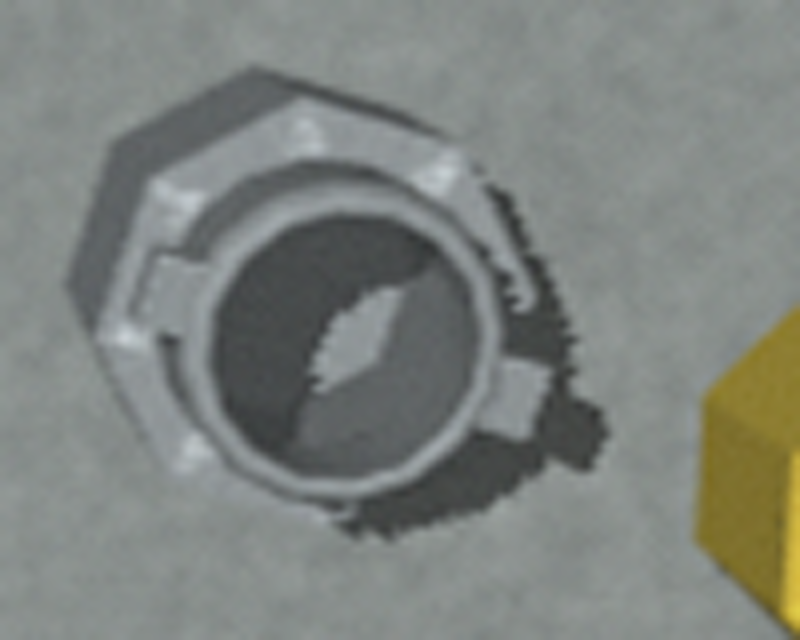

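```bash
python3 - <<'E'
from h import *
p,d,K,V=load("w1")
a=ray(K,V,320+178/8,135+295/8,.061);b=ray(K,V,320+518/8,135+397/8,.061);c=ray(K,V,320+345/8,135+340/8,.062)
print(a,b,c,(a+b)/2,np.linalg.norm((b-a)[:2]),np.degrees(np.arctan2((b-a)[1],(b-a)[0])))
# yellow
P=pts(d,K,V);h=cv2.cvtColor(p,cv2.COLOR_RGB2HSV);m=(h[...,0]>18)&(h[...,0]<35)&(h[...,1]>120)&(P[...,2]>.055)&(P[...,2]<.065)
print(P[m].mean(0)); m=((h[...,0]<8)|(h[...,0]>172))&(h[...,1]>120)&(P[...,2]>.055);print('red',P[m].mean(0))
# mill from top: slots
q,d2,K2,V2=load("top0");Q=pts(d2,K2,V2);m=(np.abs(Q[...,2]-.1)<.004);m[:, :330]=0;m[:,390:]=0
ys,xs=np.where(m);print(len(xs),Q[m].mean(0),xs.mean(),ys.mean())
c,r=cv2.minEnclosingCircle(np.stack([xs,ys],1).astype(np.float32));print(c,r,ray(K2,V2,*c,.1))
E
```

```text
[0.4468452  0.20709835 0.061     ] [0.49190409 0.21426326 0.061     ] [0.46828829 0.21125994 0.062     ] [0.46937464 0.2106808  0.061     ] 0.04562498041393448 9.035086896802882
[0.56184831 0.22495121 0.06052607]
red [0.30145171 0.27493539 0.06718194]
345 [ 0.5399463  -0.19031061  0.09975861] 359.25217391304346 216.43188405797102
(359.1470642089844, 216.38235473632812) 13.858311653137207 [ 0.54000746 -0.18999992  0.1       ]
```

Wrist view: the grey cup is clear at (363,178), with lugs at (342,172) and (385,185). That puts its centre at (0.469, 0.211), lug axis at 9°, rim at z≈0.061, which agrees across views. Lug centres are 46 mm apart, about right. Since the cup has to go over by 180°, I plan two 90° tilts about the jaw axis, via lying on a flat. I'll test the tilts in the air first.

```bash
python3 -m jog '[[[0.03,0.02,0],[0,0,-0.15],100],[[0.03,0.02,0],[0,0,-0.14],100],[[0.01,0.01,0],[-0.18,-0.028,0],100],[[0,0.01,0],[-0.18,-0.028,0],100],[[0,0.01,0],[-0.18,-0.028,0],75]]'; python3 -m jog '[[[0,0.01,0],[-0.18,-0.028,0],75],[[0,0,0],[-0.1,-0.015,0],75],[[0,0,0],[0,0,0],75]]' 40;python3 shot.py
```

```text
clock: 2.65
position: [0.4778, 0.2361, 0.3104]
ee_rot: [0.638, 0.716, -0.184, 0.216]
ft_force: [0.9, -0.6, -0.6]
grip_width: 0.822
clock: 3.02
position: [0.4784, 0.2456, 0.3061]
ee_rot: [0.602, 0.677, -0.276, 0.321]
ft_force: [-0.7, 0.5, -0.5]
grip_width: 0.75
[-0.414  0.547 -0.702  1.398  0.846  2.056 -0.947] [0.4784 0.2456 0.3061]
```

```bash
cat >> h.py <<'E'
from scipy.spatial.transform import Rotation as Rn
def st():
    from workcell import sensors
    o=sensors.get_obs();R=Rn.from_quat(o["ee_rot"]).as_matrix()
    print("t",round(float(o["clock"]),2),"p",o["position"].round(4),"z",R[:,2].round(3),"tilt",np.degrees(np.arccos(-R[2,2])).round(1),"y",R[:,1].round(3),"yaw_y",np.degrees(np.arctan2(R[1,1],R[0,1])).round(1),"j",o["joint_pos"].round(2),"F",o["ft_force"].round(1),"g",round(float(o["grip_width"]),3));return o,R
E
python3 -c "
from h import *
st()"
python3 -m jog '[[[0,0,0],[0.18,0.028,0],75],[[0,0,0],[0.18,0.028,0],75],[[0,0,0],[0.18,0.028,0],75],[[0,0,0],[0.18,0.028,0],75],[[0,0,0],[0.18,0.028,0],75]]';python3 -m jog '[[[0,0,0],[0.18,0.028,0],75],[[0,0,0],[0.18,0.028,0],75],[[0,0,0],[0.18,0.028,0],75],[[0,0,0],[0.18,0.028,0],75],[[0,0,0],[0,0,0],75]]'; python3 -c "
from h import *
st()"
```

```text
t 3.02 p [0.4784 0.2456 0.3061] z [ 0.103 -0.76  -0.641] tilt 50.1 y [0.992 0.124 0.013] yaw_y 7.1 j [-0.41  0.55 -0.7   1.4   0.85  2.06 -0.95] F [-0.7  0.5 -0.5] g 0.75
clock: 3.65
position: [0.4803, 0.2434, 0.3092]
ee_rot: [0.664, 0.747, 0.017, -0.025]
ft_force: [-0.2, -0.2, -0.4]
grip_width: 0.75
clock: 4.28
position: [0.4862, 0.2321, 0.3147]
ee_rot: [0.619, 0.68, 0.257, -0.297]
ft_force: [-0.1, 0.3, -0.0]
grip_width: 0.75
t 4.28 p [0.4862 0.2321 0.3147] z [-0.086  0.717 -0.692] tilt 46.2 y [ 0.995  0.101 -0.019] yaw_y 5.8 j [ 0.68  0.2  -0.85  1.76 -0.69  1.29  0.15] F [-0.1  0.3 -0. ] g 0.75
```

Both tilts (±46–50°) are reachable. I'll approach the upright cup with the tool pointing left and down at 45°, jaws across the lug-axis flats.

```bash
python3 -m jog '[[[-0.002,-0.03,-0.04],[0,0,0.055],76],[[-0.002,-0.03,-0.045],[0,0,0],76],[[-0.002,-0.026,-0.045],[0,0,0],76],[[-0.002,0,-0.045],[0,0,0],76],[[0,0,-0.03],[0,0,0],76]]';  python3 -c "
from h import *
st()"
```

```text
clock: 4.9
position: [0.4819, 0.1438, 0.1122]
ee_rot: [0.599, 0.705, 0.245, -0.29]
ft_force: [0.4, -0.4, -0.3]
grip_width: 0.76
t 4.9 p [0.4819 0.1438 0.1122] z [-0.115  0.692 -0.712] tilt 44.6 y [ 0.987  0.162 -0.002] yaw_y 9.3 j [ 0.7   0.49 -0.74  1.91 -0.52  1.06  0.46] F [ 0.4 -0.4 -0.3] g 0.76
```

```bash
python3 -m jog '[[[-0.004,0.010,-0.028],[0,0,0],76],[[-0.004,0.017,-0.017],[0,0,0],76],[[-0.002,0.016,-0.016],[0,0,0],76],[[0,0,0],[0,0,0],76]]';  python3 -c "
from h import *
st()"; python3 shot.py wrist:w2 side:s2 top:t2
```

```text
clock: 5.4
position: [0.4752, 0.1888, 0.0537]
ee_rot: [0.597, 0.71, 0.243, -0.283]
ft_force: [-0.3, -0.5, 0.4]
grip_width: 0.761
t 5.4 p [0.4752 0.1888 0.0537] z [-0.111  0.683 -0.722] tilt 43.8 y [0.986 0.168 0.008] yaw_y 9.7 j [ 0.61  0.57 -0.74  1.96 -0.51  0.89  0.46] F [-0.3 -0.5  0.4] g 0.761
[ 0.61   0.573 -0.735  1.958 -0.507  0.89   0.467] [0.4766 0.1869 0.054 ]
```

View pics/w2.png

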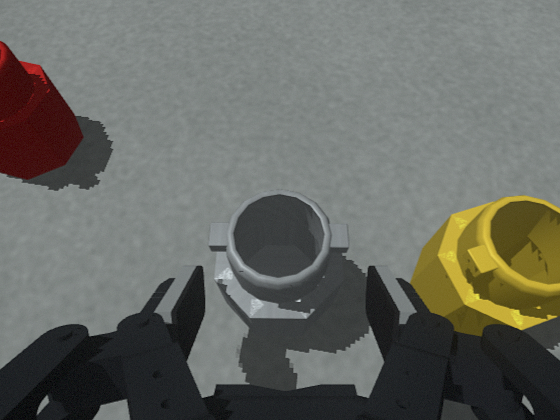

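View pics/s2.png

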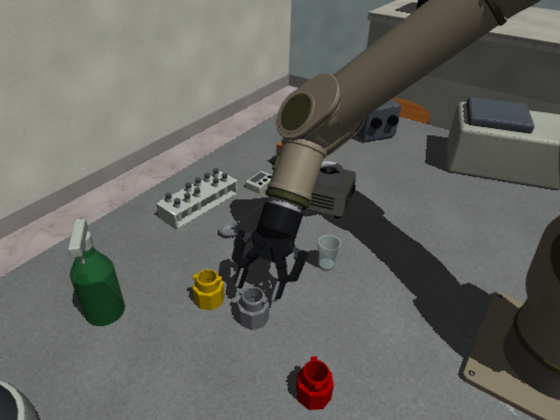

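Wrist view: the cup is centred between the fingers (lugs at 218 and 340, fingers at 200 and 370) and the yellow cup is clear of the right finger. I'll go in and grip.

```bash
python3 -m jog '[[[-0.003,0.013,-0.014],[0,0,0],76],[[-0.002,0.013,-0.014],[0,0,0],76],[[0,0,0],[0,0,0],76]]';  python3 -c "
from h import *
st()";python3 -m jog '[[[0,0,0],[0,0,0],50],[[0,0,0],[0,0,0],45],[[0,0,0],[0,0,0],45],[[0,0,0],[0,0,0],45]]' 50;  python3 -c "
from h import *
st()"
```

```text
clock: 5.92
position: [0.4749, 0.2106, 0.028]
ee_rot: [0.6, 0.709, 0.245, -0.278]
ft_force: [1.0, 0.2, -0.3]
grip_width: 0.759
t 5.92 p [0.4749 0.2106 0.028 ] z [-0.101  0.681 -0.725] tilt 43.5 y [0.987 0.161 0.014] yaw_y 9.3 j [ 0.56  0.62 -0.73  1.97 -0.51  0.8   0.46] F [ 1.   0.2 -0.3] g 0.759
clock: 6.42
position: [0.4772, 0.2077, 0.0296]
ee_rot: [0.601, 0.709, 0.246, -0.276]
ft_force: [0.1, 0.2, -1.9]
grip_width: 0.622
t 6.42 p [0.4772 0.2077 0.0296] z [-0.096  0.68  -0.727] tilt 43.4 y [0.987 0.158 0.017] yaw_y 9.1 j [ 0.57  0.62 -0.73  1.97 -0.51  0.81  0.46] F [ 0.1  0.2 -1.9] g 0.622
```

```bash
python3 -m jog '[[[0,0,0.03],[0,0,0],45],[[0,0,0.05],[0,0,0],45],[[0,0,0.05],[0,0,0],45],[[0,0.01,0.02],[-0.18,-0.029,0],45],[[0,0.01,0],[-0.18,-0.029,0],45]]'; python3 -m jog '[[[0,0.01,0],[-0.18,-0.029,0],45],[[0,0.01,0],[-0.18,-0.029,0],45],[[0,0,0],[-0.18,-0.029,0],45],[[0,0,0],[-0.18,-0.029,0],45],[[0,0,0],[-0.18,-0.029,0],45]]';python3 -m jog '[[[0,0,0],[-0.18,-0.029,0],45],[[0,0,0],[-0.12,-0.02,0],45],[[0,0,0],[0,0,0],45]]'; python3 -c "
from h import *
st()"; python3 shot.py wrist:w3 side:s3
```

```text
clock: 7.05
position: [0.478, 0.2229, 0.1828]
ee_rot: [0.639, 0.745, 0.13, -0.14]
ft_force: [-1.4, -0.4, -4.0]
grip_width: 0.624
clock: 7.68
position: [0.4798, 0.2442, 0.1884]
ee_rot: [0.624, 0.732, -0.164, 0.219]
ft_force: [-0.5, -0.4, -3.4]
grip_width: 0.618
clock: 8.05
position: [0.4776, 0.2479, 0.1862]
ee_rot: [0.584, 0.695, -0.259, 0.33]
ft_force: [0.8, 0.9, -1.5]
grip_width: 0.62
t 8.05 p [0.4776 0.2479 0.1862] z [ 0.157 -0.746 -0.648] tilt 49.6 y [0.983 0.183 0.026] yaw_y 10.6 j [-0.48  0.61 -0.6   1.55  0.84  1.84 -1.05] F [ 0.8  0.9 -1.5] g 0.62
[-0.479  0.605 -0.601  1.549  0.839  1.836 -1.049] [0.4789 0.2467 0.188 ]
```

View pics/s3.png

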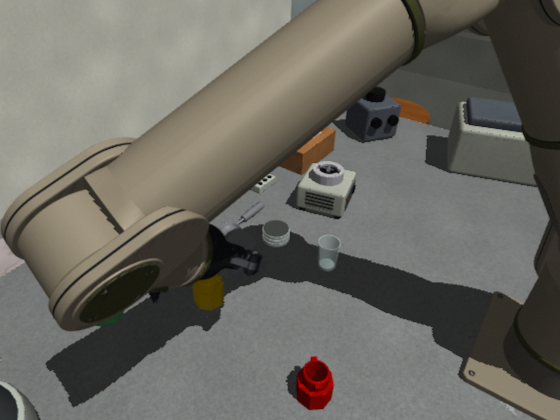

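View pics/w3.png

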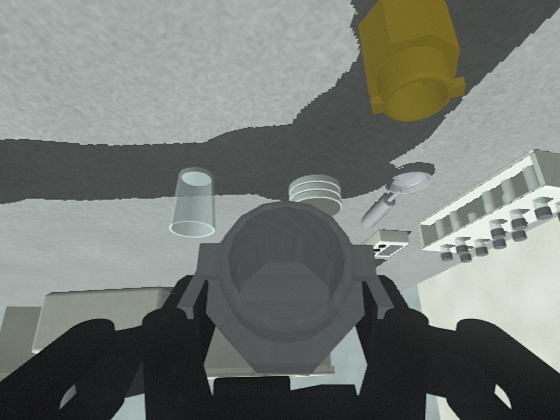

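Wrist view: cup held with the mouth towards the camera (to the left) and lugs along the jaws at (208,262) and (362,262). No slip. I'll lower it to lie on its flat, shifting slightly away from the yellow cup.

```bash
python3 -m jog '[[[-0.01,0,-0.03],[0.05,0.01,0],45],[[-0.01,0,-0.04],[0,0,0],45],[[-0.005,0,-0.04],[0,0,0],45],[[0,0,-0.03],[0,0,0],45],[[0,0,0],[0,0,0],45]]';python3 -c "
from h import *
st()"
```

```text
clock: 8.78
position: [0.458, 0.243, 0.0505]
ee_rot: [0.602, 0.698, -0.235, 0.307]
ft_force: [0.3, 0.4, -1.5]
grip_width: 0.621
t 8.78 p [0.458  0.243  0.0505] z [ 0.145 -0.698 -0.701] tilt 45.5 y [0.986 0.164 0.041] yaw_y 9.4 j [-0.48  0.73 -0.59  1.67  0.85  1.62 -1.23] F [ 0.3  0.4 -1.5] g 0.621
```

```bash
python3 -m jog '[[[0,0,-0.012],[0,0.024,0],45],[[0,0,-0.006],[0,0,0],45],[[0,0,-0.004],[0,0,0],45]]';python3 -c "
from h import *
st()"
```

```text
clock: 9.15
position: [0.4602, 0.2437, 0.0325]
ee_rot: [0.602, 0.701, -0.24, 0.298]
ft_force: [-7.2, 4.6, 25.8]
grip_width: 0.618
t 9.15 p [0.4602 0.2437 0.0325] z [ 0.128 -0.695 -0.707] tilt 45.0 y [0.987 0.16  0.021] yaw_y 9.2 j [-0.47  0.76 -0.58  1.65  0.86  1.6  -1.23] F [-7.2  4.6 25.8] g 0.618
```

```bash
python3 -m jog '[[[0,0,0.001],[0,0,0],45],[[0,0,0],[0,0,0],55],[[0,0,0],[0,0,0],66],[[0,0,0],[0,0,0],76],[[0,0,0],[0,0,0],76]]';python3 -c "
from h import *
st()"; python3 shot.py wrist:w4
```

```text
clock: 9.78
position: [0.4608, 0.2444, 0.0347]
ee_rot: [0.602, 0.701, -0.239, 0.298]
ft_force: [0.1, 0.8, -0.5]
grip_width: 0.762
t 9.78 p [0.4608 0.2444 0.0347] z [ 0.13  -0.694 -0.708] tilt 44.9 y [0.987 0.16  0.024] yaw_y 9.2 j [-0.47  0.76 -0.58  1.65  0.85  1.6  -1.23] F [ 0.1  0.8 -0.5] g 0.762
[-0.473  0.761 -0.583  1.653  0.855  1.604 -1.227] [0.4608 0.2444 0.0347]
```

View pics/w4.png

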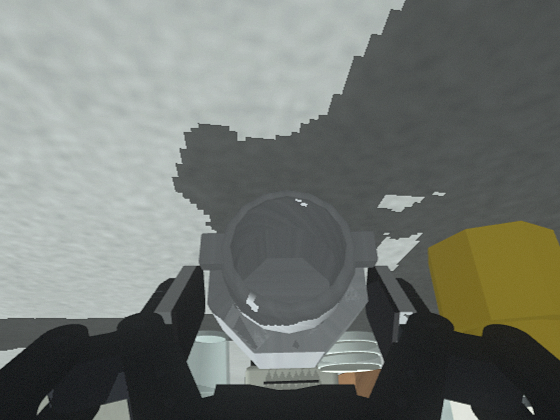

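Wrist view: the cup lies mouth left, centred between the open fingers. I'll withdraw, swing over to the other tilt and look.

```bash
python3 -m jog '[[[-0.005,0.03,0.031],[0,0,0],76],[[-0.007,0.035,0.036],[0,0,0],76],[[0,0,0.05],[0,0,0],76],[[0,-0.01,0.04],[0.18,0.029,0],76],[[0,-0.02,0.02],[0.18,0.029,0],76]]'; python3 -m jog '[[[0,-0.02,0],[0.18,0.029,0],76],[[0,-0.02,0],[0.18,0.029,0],76],[[0.01,-0.02,0],[0.18,0.029,0],76],[[0,-0.02,0],[0.18,0.029,0],76],[[0,-0.02,0],[0.18,0.029,0],76]]';python3 -m jog '[[[0,-0.01,0],[0.18,0.029,0],76],[[0,0,0],[0.14,0.02,0],76],[[0,0,0],[0,0,0],76]]'; python3 -c "
from h import *
st()"; python3 shot.py wrist:w5 top:t5
```

```text
clock: 10.45
position: [0.4456, 0.2832, 0.2128]
ee_rot: [0.635, 0.745, -0.127, 0.162]
ft_force: [1.7, -1.8, 0.4]
grip_width: 0.761
clock: 11.08
position: [0.4587, 0.1813, 0.2194]
ee_rot: [0.631, 0.731, 0.181, -0.183]
ft_force: [-0.2, 0.8, -1.5]
grip_width: 0.759
clock: 11.45
position: [0.4602, 0.1656, 0.2191]
ee_rot: [0.601, 0.684, 0.284, -0.301]
ft_force: [0.1, 0.9, 0.3]
grip_width: 0.762
t 11.45 p [0.4602 0.1656 0.2191] z [-0.069  0.75  -0.657] tilt 48.9 y [0.993 0.116 0.028] yaw_y 6.7 j [ 0.68  0.24 -0.67  1.95 -0.75  1.23  0.49] F [0.1 0.9 0.3] g 0.762
[ 0.675  0.233 -0.672  1.945 -0.752  1.232  0.485] [0.4602 0.1678 0.2205]
```

View pics/w5.png

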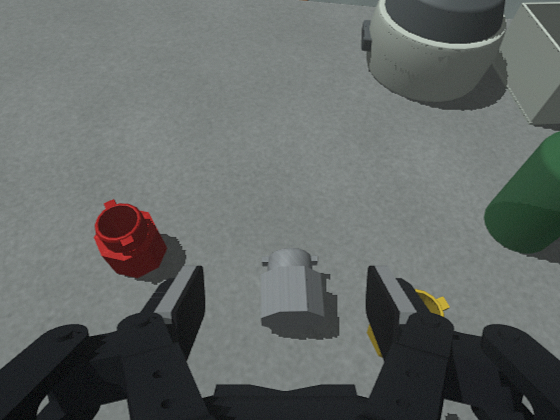

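View pics/t5.png

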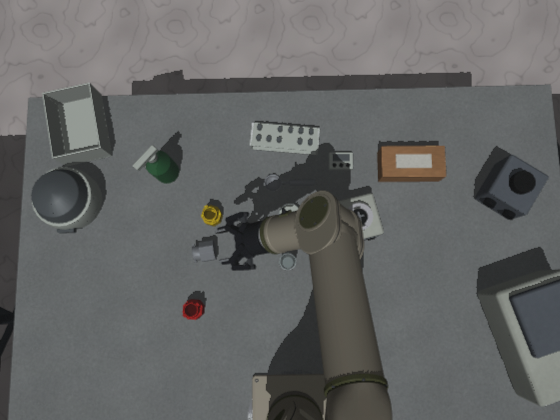

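```bash
python3 - <<'E'
from h import *
p,d,K,V=load("w5");P=pts(d,K,V)
m=np.zeros(d.shape,bool);m[235:345,255:342]=1
m&=(P[...,2]>.02)&(P[...,2]<.07)
s=P[m];print(len(s),s.min(0).round(3),s.max(0).round(3))
t=s[s[:,2]>.0515];print("top flat",len(t),t.mean(0).round(4))
c,(w,h),a=cv2.minAreaRect((t[:,:2]*1000).astype(np.float32));print(c,w,h,a)
c,(w,h),a=cv2.minAreaRect((s[:,:2]*1000).astype(np.float32));print(c,w,h,a)
n=np.array([np.cos(np.radians(99)),np.sin(np.radians(99))]);k=np.array([n[1],-n[0]])
for nm,q in(("all",s),("top",t)):
    a=q[:,:2]@n;b=q[:,:2]@k;print(nm,np.percentile(a,[1,99]).round(4),np.percentile(b,[1,99]).round(4))
E
```

```text
4239 [0.43  0.211 0.02 ] [0.491 0.279 0.056]
top flat 1468 [0.4618 0.2347 0.0536]
(461.74176025390625, 235.6109161376953) 29.048250198364258 41.10078811645508 9.046277046203613
(460.3293151855469, 246.0657196044922) 54.05190658569336 62.377830505371094 8.385601043701172
all [0.1402 0.2008] [0.4668 0.5193]
top [0.1405 0.1802] [0.4795 0.5064]
```

Wrist view: the cup lies at (292,290), mouth up the image. Measured body centre is (0.4617, 0.235), top flat z 0.0536, size 54×62 mm, axis at 98.5°. All consistent with the given sizes.

```bash
python3 -m jog '[[[0.003,0.003,-0.04],[0,0.028,0.035],76],[[0.003,0.003,-0.045],[0,0,0],76],[[0.003,0.003,-0.04],[0,0,0],76],[[0,0,-0.01],[0,0,0],76],[[0,0,0],[0,0,0],76]]'; python3 -c "
from h import *
o,R=st();T=np.array([.4617,.236,.03]);d=T-o['position'];print(d,R.T@d)"
```

```text
clock: 12.18
position: [0.4712, 0.1832, 0.0882]
ee_rot: [0.586, 0.701, 0.267, -0.307]
ft_force: [-0.4, 0.4, 1.7]
grip_width: 0.759
t 12.18 p [0.4712 0.1832 0.0882] z [-0.116  0.734 -0.669] tilt 48.0 y [0.985 0.17  0.016] yaw_y 9.8 j [ 0.58  0.51 -0.64  1.96 -0.65  1.    0.58] F [-0.4  0.4  1.7] g 0.759
[-0.00954067  0.0527976  -0.05816604] [-0.00732163 -0.00131314  0.07878178]
```

```bash
python3 -m jog '[[[-0.003,0.018,-0.02],[0,0,-0.015],76],[[-0.004,0.018,-0.02],[0,0,0],76],[[-0.003,0.015,-0.016],[0,0,0],76],[[0,0.001,-0.002],[0,0,0],76],[[0,0,0],[0,0,0],76]]'; python3 -c "
from h import *
o,R=st();T=np.array([.4617,.236,.03]);d=T-o['position'];print(d,R.T@d)"
```

```text
clock: 12.8
position: [0.4668, 0.2366, 0.0378]
ee_rot: [0.59, 0.699, 0.273, -0.298]
ft_force: [-0.0, -0.3, 0.1]
grip_width: 0.762
t 12.8 p [0.4668 0.2366 0.0378] z [-0.095  0.733 -0.673] tilt 47.7 y [0.987 0.156 0.03 ] yaw_y 9.0 j [ 0.49  0.6  -0.67  2.   -0.68  0.82  0.59] F [-0.  -0.3  0.1] g 0.762
[-0.00508498 -0.00064127 -0.00782833] [-0.00556239 -0.00535325  0.00528711]
```

```bash
python3 -m jog '[[[-0.006,-0.001,-0.008],[0,0.025,0],76],[[0,0,-0.002],[0,0,0],76],[[0,0,0],[0,0,0],55],[[0,0,0],[0,0,0],45],[[0,0,0],[0,0,0],45]]' 50; python3 -c "
from h import *
o,R=st();T=np.array([.4617,.236,.03]);d=T-o['position'];print(d,R.T@d)"; python3 -m jog '[[[0,0,0],[0,0,0],45],[[0,0,0],[0,0,0],45]]';python3 shot.py wrist:w6
```

```text
clock: 13.42
position: [0.4623, 0.2339, 0.0288]
ee_rot: [0.594, 0.695, 0.266, -0.306]
ft_force: [0.6, 1.0, -0.3]
grip_width: 0.626
t 13.43 p [0.4623 0.2339 0.0288] z [-0.11   0.733 -0.672] tilt 47.8 y [0.988 0.153 0.006] yaw_y 8.8 j [ 0.49  0.61 -0.66  2.   -0.67  0.82  0.59] F [ 0.6  1.  -0.3] g 0.626
[-0.00060643  0.00210229  0.00123162] [ 0.00237146 -0.00026959  0.00077958]
clock: 13.68
position: [0.4623, 0.2339, 0.0287]
ee_rot: [0.594, 0.695, 0.266, -0.306]
ft_force: [0.5, 1.3, -0.9]
grip_width: 0.629
[ 0.49   0.613 -0.656  2.    -0.674  0.819  0.588] [0.4623 0.2339 0.0288]
```

View pics/w6.png

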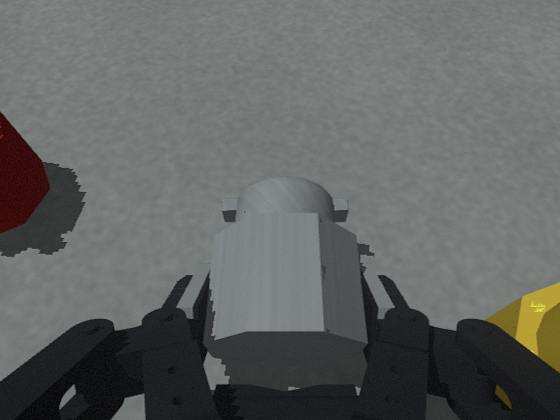

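Wrist view: body gripped square across its flats, lugs still along the jaws at (228,208) and (342,208). Lift and rotate the second 90°.

```bash
python3 -m jog '[[[0,0,0.03],[0,0,0],45],[[0,0,0.05],[0,0,0],45],[[0,0,0.05],[0,0,0],45],[[0,0.0,0.02],[-0.18,-0.029,0],45],[[0,0.01,0],[-0.18,-0.029,0],45]]'; python3 -m jog '[[[0,0.01,0],[-0.18,-0.029,0],45],[[0,0.01,0],[-0.18,-0.029,0],45],[[0,0,0],[-0.18,-0.029,0],45],[[0,0,0],[-0.18,-0.029,0],45],[[0,0,0],[-0.18,-0.029,0],45]]';python3 -m jog '[[[0,0,0],[-0.18,-0.029,0],45],[[0,0,0],[-0.1,-0.017,0],45],[[0,0,0],[0,0,0],45]]'; python3 -c "
from h import *
st()"; python3 shot.py wrist:w7
```

```text
clock: 14.35
position: [0.4622, 0.2391, 0.1805]
ee_rot: [0.637, 0.736, 0.151, -0.171]
ft_force: [-1.1, 0.7, -4.6]
grip_width: 0.625
clock: 14.98
position: [0.4641, 0.2594, 0.1851]
ee_rot: [0.635, 0.736, -0.141, 0.189]
ft_force: [0.4, -0.6, -3.7]
grip_width: 0.621
clock: 15.35
position: [0.462, 0.2627, 0.1827]
ee_rot: [0.601, 0.705, -0.231, 0.296]
ft_force: [-0.7, -0.1, -2.3]
grip_width: 0.619
t 15.35 p [0.462  0.2627 0.1827] z [ 0.14  -0.682 -0.718] tilt 44.1 y [0.985 0.171 0.03 ] yaw_y 9.8 j [-0.49  0.56 -0.58  1.57  0.76  1.76 -1.06] F [-0.7 -0.1 -2.3] g 0.619
[-0.492  0.557 -0.584  1.57   0.755  1.763 -1.055] [0.4624 0.2622 0.1833]
```

View pics/w7.png

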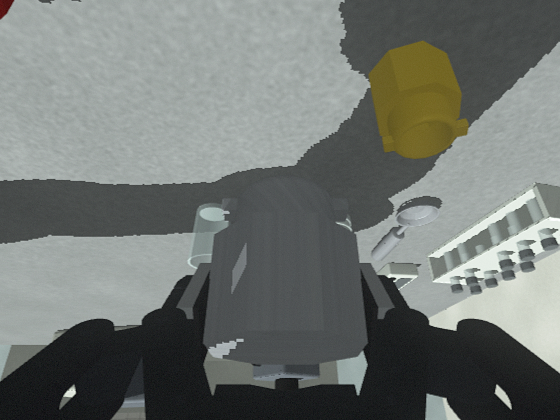

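Wrist view: the cup is mouth-down in the hand. I'll lower it to stand on its mouth for the regrasp from above.

```bash
python3 -m jog '[[[0,0,-0.03],[0.033,0.029,0],45],[[0,0,-0.04],[0,0,0],45],[[0,0,-0.04],[0,0,0],45],[[0,0,-0.013],[0,0,0],45],[[0,0,0],[0,0,0],45]]';python3 -c "
from h import *
st()"
```

```text
clock: 16.02
position: [0.4662, 0.2595, 0.0619]
ee_rot: [0.61, 0.711, -0.221, 0.271]
ft_force: [-0.3, 0.4, -2.3]
grip_width: 0.621
t 16.02 p [0.4662 0.2595 0.0619] z [ 0.116 -0.645 -0.755] tilt 41.0 y [0.987 0.159 0.016] yaw_y 9.1 j [-0.48  0.7  -0.56  1.63  0.79  1.58 -1.16] F [-0.3  0.4 -2.3] g 0.621
```

```bash
python3 -m jog '[[[0,0,-0.011],[-0.02,0.006,0],45],[[0,0,-0.004],[0,0,0],45],[[0,0,-0.003],[0,0,0],45]]';python3 -c "
from h import *
st()"
```

```text
clock: 16.4
position: [0.4676, 0.2607, 0.046]
ee_rot: [0.607, 0.709, -0.228, 0.275]
ft_force: [-0.4, -0.3, -1.2]
grip_width: 0.628
t 16.4 p [0.4676 0.2607 0.046 ] z [ 0.113 -0.658 -0.744] tilt 41.9 y [0.987 0.158 0.01 ] yaw_y 9.1 j [-0.49  0.73 -0.55  1.62  0.8   1.58 -1.17] F [-0.4 -0.3 -1.2] g 0.628
```

```bash
python3 -m jog '[[[0,0,-0.003],[0,0,0],45],[[0,0,-0.002],[0,0,0],45]]';python3 -c "
from h import *
st()";  python3 -m jog '[[[0,0,-0.002],[0,0,0],45]]';python3 -c "
from h import *
st()"
```

```text
clock: 16.65
position: [0.4676, 0.2609, 0.0452]
ee_rot: [0.607, 0.708, -0.229, 0.277]
ft_force: [-4.9, -0.7, 14.8]
grip_width: 0.621
t 16.65 p [0.4676 0.2609 0.0452] z [ 0.114 -0.661 -0.741] tilt 42.2 y [0.987 0.157 0.012] yaw_y 9.0 j [-0.5   0.73 -0.55  1.62  0.8   1.58 -1.17] F [-4.9 -0.7 14.8] g 0.621
clock: 16.77
position: [0.4675, 0.2609, 0.0452]
ee_rot: [0.607, 0.708, -0.229, 0.278]
ft_force: [-3.8, -1.0, 12.8]
grip_width: 0.625
t 16.77 p [0.4675 0.2609 0.0452] z [ 0.115 -0.663 -0.74 ] tilt 42.3 y [0.988 0.157 0.013] yaw_y 9.0 j [-0.5   0.74 -0.55  1.62  0.8   1.58 -1.17] F [-3.8 -1.  12.8] g 0.625
```

```bash
python3 -m jog '[[[0,0,0],[0,0,0],55],[[0,0,0],[0,0,0],66],[[0,0,0],[0,0,0],80],[[0,0,0],[0,0,0],80],[[-0.003,0.018,0.02],[0,0,0],80]]'; python3 -m jog '[[[-0.005,0.03,0.035],[0,0,0],80],[[-0.005,0.03,0.035],[0,0,0],80],[[0,0,0.05],[0.1,0.016,0],80],[[0,0,0.03],[0.18,0.029,0],80],[[0,-0.01,0.02],[0.18,0.029,0],80]]'; python3 -m jog '[[[0,-0.04,0],[0.18,0.029,0],80],[[0.01,-0.04,0],[0.1,0.016,0],80],[[0,0,0],[0,0,0],80]]';python3 -c "
from h import *
st()"; python3 shot.py wrist:w8 top:t8 side:s8
```

```text
clock: 17.4
position: [0.4649, 0.2776, 0.0654]
ee_rot: [0.608, 0.707, -0.23, 0.279]
ft_force: [0.3, 0.5, -0.2]
grip_width: 0.796
clock: 18.02
position: [0.4516, 0.3337, 0.2372]
ee_rot: [0.642, 0.755, -0.082, 0.102]
ft_force: [1.1, -1.3, 0.9]
grip_width: 0.801
clock: 18.4
position: [0.4649, 0.2522, 0.2404]
ee_rot: [0.651, 0.759, 0.007, 0.002]
ft_force: [0.1, -0.5, -0.8]
grip_width: 0.804
t 18.4 p [0.4649 0.2522 0.2404] z [ 0.012  0.007 -1.   ] tilt 0.8 y [0.988 0.152 0.013] yaw_y 8.7 j [ 0.09  0.19 -0.75  1.71  0.13  1.28 -0.53] F [ 0.1 -0.5 -0.8] g 0.804
[ 0.082  0.19  -0.754  1.705  0.135  1.286 -0.535] [0.4618 0.2592 0.2403]
```

View pics/w8.png

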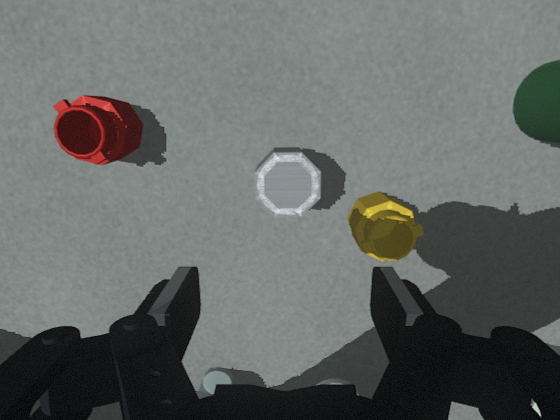

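View pics/t8.png

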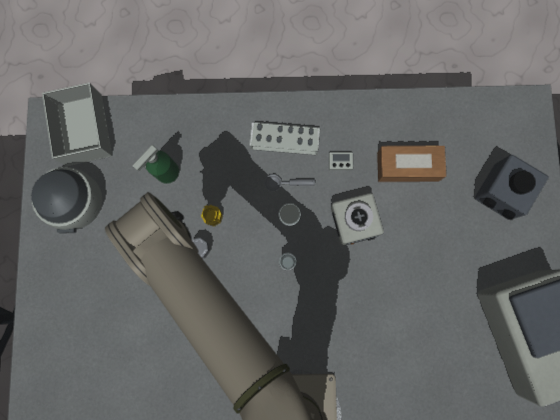

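View pics/s8.png

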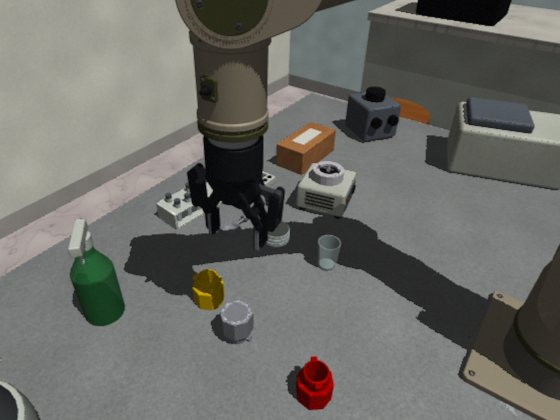

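Cup stands mouth-down, octagon top at wrist (289,183) and side (237,317). Next I'll measure its position and flats.

```bash
python3 - <<'E'
from h import *
p,d,K,V=load("w8");P=pts(d,K,V)
m=np.zeros(d.shape,bool);m[140:225,245:335]=1
m&=(P[...,2]>.057)&(P[...,2]<.068)
ct=max(cv2.findContours(m.astype(np.uint8),0,1)[0],key=cv2.contourArea)
X=np.array([ray(K,V,u,v,.062)[:2] for u,v in ct[:,0]])*1000
s=P[m];print(len(s),s.mean(0).round(4))
c,(w,h),a=cv2.minAreaRect(X.astype(np.float32));print("minrect",c,w,h,a)
# width vs direction: minimal across flats
for a in range(-30,30,3):
    u=np.array([np.cos(np.radians(a)),np.sin(np.radians(a))]);
    ws=[np.ptp(X@np.array([np.cos(np.radians(a+45*k)),np.sin(np.radians(a+45*k))])) for k in range(4)];print(a,round(np.mean(ws),2),end=" ; ")
c0=[ (X@u).max()/2+(X@u).min()/2 for u in np.eye(2)];print(c0)
q=load("s8")[0][290:350,205:270];cv2.imwrite("pics/s8c.png",cv2.resize(q,(650,600),interpolation=cv2.INTER_CUBIC)[:,:,::-1])
E
```

```text
3534 [0.4673 0.2592 0.0619]
minrect (467.4432067871094, 258.4989013671875) 53.95890808105469 53.837669372558594 53.22237777709961
-30 55.82 ; -27 56.54 ; -24 57.13 ; -21 57.6 ; -18 57.91 ; -15 58.06 ; -12 58.06 ; -9 57.89 ; -6 57.57 ; -3 57.09 ; 0 56.45 ; 3 55.66 ; 6 54.71 ; 9 54.08 ; 12 54.94 ; 15 55.82 ; 18 56.54 ; 21 57.13 ; 24 57.6 ; 27 57.91 ; [np.float64(467.3116367247302), np.float64(258.7194303879547)]
```

View pics/s8c.png

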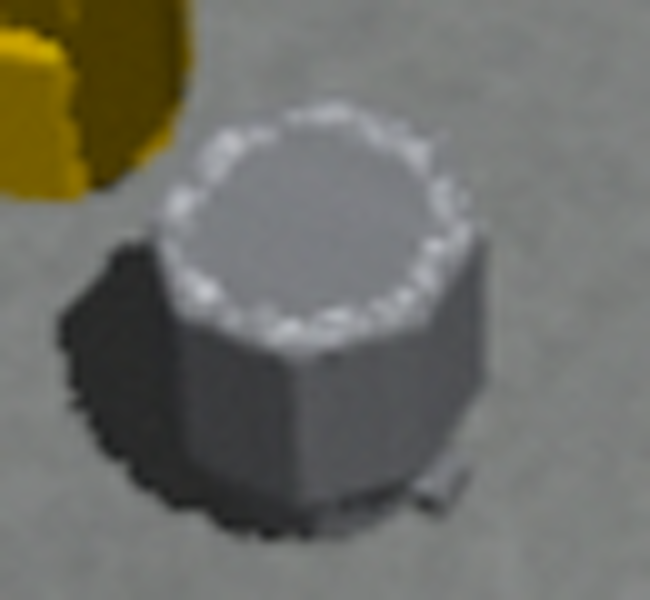

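Cup is at (0.4672, 0.2588), flats at 9°, one lug visible under the body at side-crop (440,490). I'll grip it from above with the jaws along the lug axis.

```bash
python3 -m jog '[[[0.003,0,-0.05],[-0.007,0.012,0.005],80],[[0.002,0,-0.05],[0,0,0],80],[[0,0,-0.04],[0,0,0],80],[[0,0,-0.01],[0,0,0],80],[[0,0,0],[0,0,0],80]]';python3 -c "
from h import *
o,R=st();print(np.array([.4672,.2588,.046])-o['position'])"
```

```text
clock: 19.18
position: [0.4629, 0.27, 0.0873]
ee_rot: [0.638, 0.77, 0.001, -0.002]
ft_force: [0.1, -0.1, -0.3]
grip_width: 0.8
t 19.18 p [0.4629 0.27   0.0873] z [-0.002  0.004 -1.   ] tilt 0.2 y [ 0.983  0.186 -0.002] yaw_y 10.7 j [ 0.    0.39 -0.72  1.85  0.29  1.02 -0.64] F [ 0.1 -0.1 -0.3] g 0.8
[ 0.00432381 -0.01118214 -0.04128536]
```

```bash
python3 -m jog '[[[0.004,-0.011,0],[0,0,-0.03],80],[[0,0,0],[0,0,0],80]]';python3 -c "
from h import *
o,R=st();print(np.array([.4672,.2588,.046])-o['position'])"; python3 shot.py wrist:w9
```

```text
clock: 19.42
position: [0.4683, 0.2596, 0.0899]
ee_rot: [0.65, 0.76, 0.002, -0.001]
ft_force: [-0.5, -0.5, -0.3]
grip_width: 0.799
t 19.43 p [0.4683 0.2596 0.0899] z [ 0.001  0.005 -1.   ] tilt 0.3 y [0.988 0.155 0.002] yaw_y 8.9 j [ 0.02  0.38 -0.71  1.85  0.28  1.02 -0.65] F [-0.5 -0.5 -0.3] g 0.799
[-0.00113987 -0.00079339 -0.04394807]
[ 0.018  0.376 -0.709  1.847  0.28   1.017 -0.648] [0.4681 0.2603 0.0901]
```

View pics/w9.png

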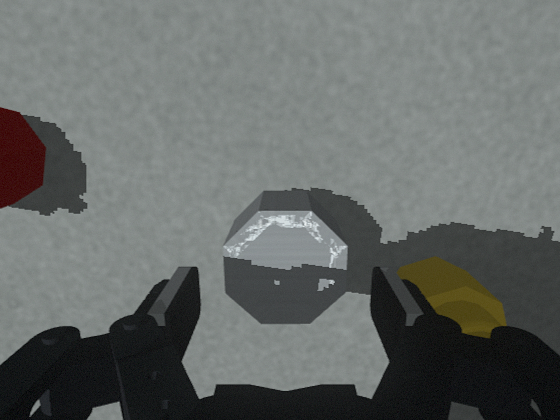

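Wrist view: cup octagon centred at (286,258) between the fingers (199 and 373), yellow cup clear. Descend and grip.

```bash
python3 -m jog '[[[-0.001,-0.002,-0.02],[0,0,0],80],[[0,-0.002,-0.019],[0,0,0],80],[[0,0,-0.003],[0,0,0],80],[[0,0,0],[0,0,0],80]]';python3 -c "
from h import *
o,R=st();print(np.array([.4672,.2588,.046])-o['position'])"
```

```text
clock: 19.98
position: [0.467, 0.2557, 0.0454]
ee_rot: [0.65, 0.76, 0.003, -0.001]
ft_force: [-0.6, 0.4, 0.2]
grip_width: 0.8
t 19.98 p [0.467  0.2557 0.0454] z [ 0.002  0.005 -1.   ] tilt 0.3 y [0.988 0.155 0.002] yaw_y 8.9 j [-0.    0.43 -0.68  1.89  0.33  0.93 -0.68] F [-0.6  0.4  0.2] g 0.8
[0.0001887  0.00309746 0.00055101]
```

```bash
python3 -m jog '[[[0,0.003,0],[0,0,0],80],[[0,0,0],[0,0,0],60],[[0,0,0],[0,0,0],45],[[0,0,0],[0,0,0],45],[[0,0,0],[0,0,0],45]]' 70;python3 -c "
from h import *
o,R=st()"; python3 -m jog '[[[0,0,0.02],[0,0,0],45],[[0,0,0.05],[0,0,0],45],[[0,-0.02,0.05],[0,0,0],45],[[0.01,-0.05,0.05],[0,0,0],45],[[0.01,-0.055,0.03],[0,0,0],45]]';python3 -c "
from h import *
o,R=st()"
```

```text
clock: 20.6
position: [0.4673, 0.2595, 0.0464]
ee_rot: [0.65, 0.76, 0.003, -0.001]
ft_force: [-1.4, -0.0, -1.0]
grip_width: 0.622
t 20.6 p [0.4673 0.2595 0.0464] z [ 0.003  0.006 -1.   ] tilt 0.4 y [0.988 0.156 0.004] yaw_y 9.0 j [-0.01  0.44 -0.68  1.88  0.33  0.94 -0.69] F [-1.4 -0.  -1. ] g 0.622
clock: 21.22
position: [0.4824, 0.1438, 0.2477]
ee_rot: [0.645, 0.764, 0.003, -0.002]
ft_force: [0.6, -1.3, -3.3]
grip_width: 0.62
t 21.23 p [0.4824 0.1438 0.2477] z [ 0.001  0.008 -1.   ] tilt 0.4 y [0.986 0.167 0.002] yaw_y 9.6 j [ 0.29  0.12 -0.7   1.75  0.07  1.3  -0.26] F [ 0.6 -1.3 -3.3] g 0.62
```

```bash
python3 -m jog '[[[0.01,-0.06,0.01],[0,0,0.03],45],[[0.01,-0.06,0],[0,0,0.03],45],[[0.01,-0.06,0],[0,0,0.03],45],[[0.01,-0.06,0],[0,0,0],45],[[0,-0.06,0],[0,0,0],45]]';python3 -m jog '[[[0,-0.06,0],[0,0,0],45],[[0,-0.05,0],[0,0,0],45],[[0,-0.02,0],[0,0,0],45],[[0,0,0],[0,0,0],45]]';python3 -c "
from h import *
o,R=st()";python3 shot.py wrist:w10
```

```text
clock: 21.85
position: [0.5234, -0.1626, 0.2696]
ee_rot: [0.607, 0.795, 0.008, 0.004]
ft_force: [0.6, -0.0, -1.8]
grip_width: 0.619
clock: 22.35
position: [0.5214, -0.3003, 0.2743]
ee_rot: [0.609, 0.793, 0.009, 0.005]
ft_force: [-0.3, 0.7, -3.4]
grip_width: 0.624
t 22.35 p [ 0.5214 -0.3003  0.2743] z [ 0.019  0.007 -1.   ] tilt 1.2 y [0.966 0.259 0.02 ] yaw_y 15.0 j [ 0.75  0.28 -0.37  1.49  0.09  1.38  0.65] F [-0.3  0.7 -3.4] g 0.624
[ 0.75   0.283 -0.366  1.487  0.088  1.375  0.645] [ 0.5217 -0.2992  0.2744]
```

View pics/w10.png

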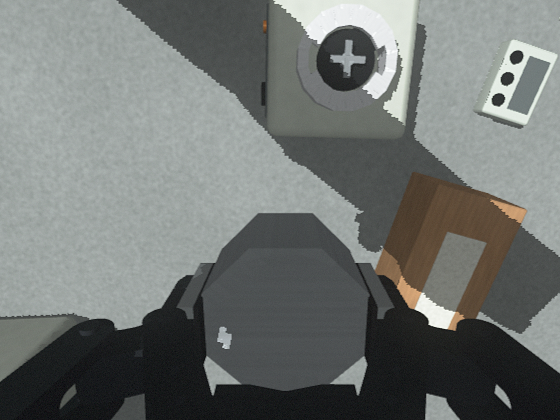

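```bash
python3 - <<'E'
from h import *
p,d,K,V=load("w10");P=pts(d,K,V)
cv2.imwrite("pics/w10c.png",cv2.resize(p[0:115,285:415],(780,690),interpolation=cv2.INTER_CUBIC)[:600,:,::-1])
m=np.zeros(d.shape,bool);m[0:150,260:430]=1
r=m&(np.abs(P[...,2]-.1)<.006)
s=P[r];print(len(s),s.mean(0).round(4))
cs,h=cv2.findContours(r.astype(np.uint8),cv2.RETR_CCOMP,cv2.CHAIN_APPROX_NONE)
for c in cs:
    if len(c)>30:
        X=np.array([ray(K,V,u,v,.1)[:2] for u,v in c[:,0]])
        A=np.c_[2*X,np.ones(len(X))];sol=np.linalg.lstsq(A,(X**2).sum(1),rcond=None)[0]
        print("contour",len(c),"lsq circ",sol[:2].round(4),np.sqrt(sol[2]+sol[:2]@sol[:2]).round(4))
h=m&(np.abs(P[...,2]-.075)<.005)
ct=np.vstack([c for c in cv2.findContours((h|r).astype(np.uint8),0,1)[0] if len(c)>20])
X=np.array([ray(K,V,u,v,.075)[:2] for u,v in ct[:,0]]);print(cv2.minAreaRect((X*1000).astype(np.float32)))
E
```

```text
5624 [ 0.5417 -0.1881  0.0996]
contour 138 lsq circ [ 0.5421 -0.1891] 0.01
contour 293 lsq circ [ 0.5418 -0.1897] 0.0369
contour 235 lsq circ [ 0.5414 -0.1899] 0.0249
((542.3682250976562, -195.4163055419922), (116.46693420410156, 105.9123764038086), 13.434192657470703)
```

View pics/w10c.png

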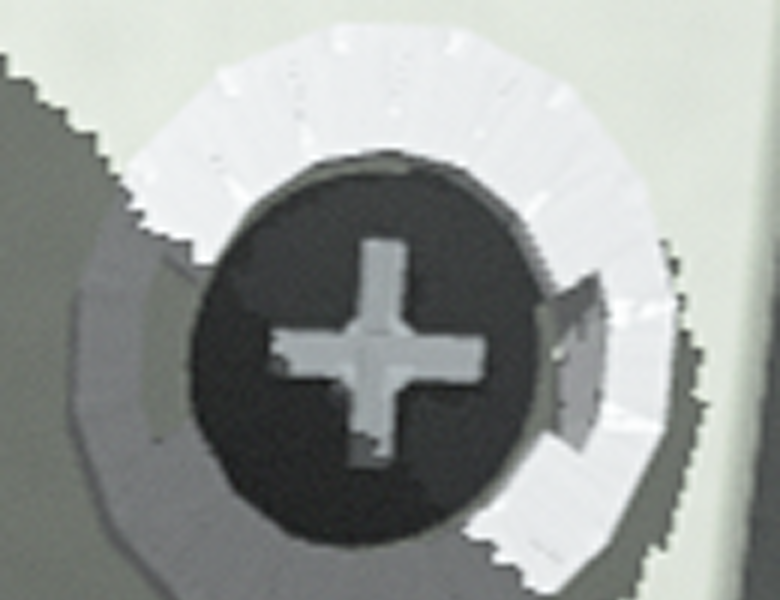

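```bash
python3 - <<'E'
from h import *
p,d,K,V=load("w10")
pt=lambda x,y:ray(K,V,285+x/6,y/6,.1)[:2]
R=(pt(598,275)+pt(585,450))/2;L=(pt(160,262)+pt(158,440))/2
print(R,L,(R+L)/2,np.degrees(np.arctan2(*(R-L)[::-1])), np.linalg.norm(pt(598,275)-pt(585,450)))
g=cv2.cvtColor(p,cv2.COLOR_RGB2GRAY)
# right housing edge line
P=pts(d,K,V);h=(np.abs(P[...,2]-.075)<.004)
E=[]
for v in range(5,125,4):
    xs=np.where(h[v,260:440])[0]
    if len(xs): E.append((260+xs.min(),260+xs.max(),v))
E=np.array(E)
for k in(0,1):
    X=np.array([ray(K,V,e[k],e[2],.075)[:2] for e in E]);vx,vy,_,_=cv2.fitLine((X*1000).astype(np.float32),cv2.DIST_HUBER,0,.01,.01).ravel();print("edge",np.degrees(np.arctan2(vy,vx))%90, X[0])
E
```

```text
[ 0.56894942 -0.1833501 ] [ 0.51663726 -0.19608993] [ 0.54279334 -0.18972002] 13.687075907112463 0.020261921858938933
edge 13.456963 [ 0.47625412 -0.16407371]
edge 13.040031 [ 0.58750106 -0.13376395]
```

Wrist view: collar at (347,58), slots at (311,58) and (384,60). Collar centre is (0.5417, −0.1898), circle radius 36.9 mm as expected, mill yaw about 13.4° from both the slots and the housing edges. Moving over the collar.

```bash
python3 -m jog '[[[0.01,0.04,0],[0,0.018,-0.028],45],[[0.01,0.05,-0.02],[0,0,0],45],[[0,0.02,-0.03],[0,0,0],45],[[0,0,-0.03],[0,0,0],45],[[0,0,0],[0,0,0],45]]';python3 -c "
from h import *
o,R=st();print(np.array([.5417,-.1895,.165])-o['position'])"
```

```text
clock: 23.02
position: [0.5432, -0.1733, 0.1965]
ee_rot: [0.614, 0.79, 0.005, -0.001]
ft_force: [0.8, 0.8, -2.8]
grip_width: 0.62
t 23.02 p [ 0.5432 -0.1733  0.1965] z [ 0.005  0.009 -1.   ] tilt 0.6 y [0.969 0.247 0.007] yaw_y 14.3 j [ 0.6   0.28 -0.44  1.66  0.11  1.22  0.39] F [ 0.8  0.8 -2.8] g 0.62
[-0.00150209 -0.01616458 -0.03148171]
```

```bash
python3 -m jog '[[[-0.001,-0.016,-0.01],[-0.003,0.002,-0.015],45],[[0,0,-0.015],[0,0,0],45],[[0,0,0],[0,0,0],45]]';python3 -c "
from h import *
o,R=st();print(np.array([.5417,-.1895,.165])-o['position'])"; python3 shot.py wrist:w11 side:s11 top:t11;python3 - <<'E'
import sys;sys.path.insert(0,'.')
from h import *
a=load("s11")[0][120:230,270:390];b=load("w11")[0]
cv2.imwrite("pics/c11.png",np.hstack([cv2.resize(a,(400,367),interpolation=cv2.INTER_CUBIC),cv2.resize(b[:367*420//420],(400,367))])[:,:,::-1])
E
```

```text
clock: 23.4
position: [0.5433, -0.1903, 0.1731]
ee_rot: [0.62, 0.785, 0.004, 0.001]
ft_force: [0.3, 0.0, -1.6]
grip_width: 0.62
t 23.4 p [ 0.5433 -0.1903  0.1731] z [ 0.007  0.005 -1.   ] tilt 0.5 y [0.973 0.231 0.008] yaw_y 13.4 j [ 0.62  0.31 -0.42  1.68  0.13  1.18  0.4 ] F [ 0.3  0.  -1.6] g 0.62
[-0.00158664  0.00079015 -0.00805017]
[ 0.615  0.306 -0.422  1.679  0.128  1.177  0.396] [ 0.544  -0.1904  0.1745]
```

View pics/c11.png

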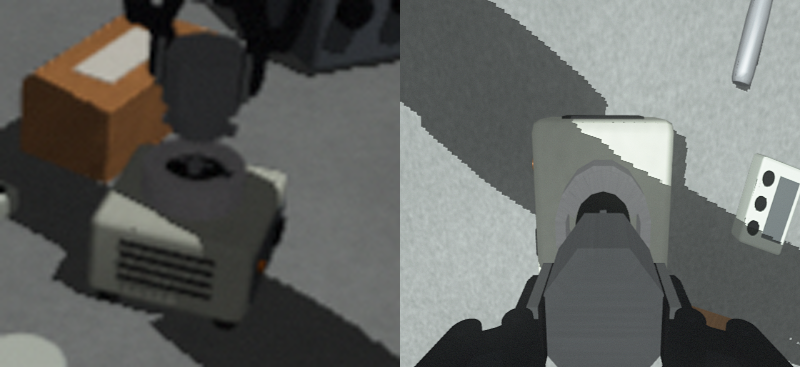

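The cup is above the collar, aligned in both the side and wrist views. Descending in small steps.

```bash
python3 -m jog '[[[-0.002,0.001,-0.012],[0,0.005,0],45],[[0,0,-0.005],[0,0,0],45],[[0,0,0],[0,0,0],45]]';python3 -c "
from h import *
o,R=st();print(np.array([.5417,-.1895,.155])-o['position'])"
```

```text
clock: 23.92
position: [0.542, -0.1891, 0.1566]
ee_rot: [0.62, 0.785, 0.003, 0.0]
ft_force: [-0.2, -0.1, -2.2]
grip_width: 0.62
t 23.93 p [ 0.542  -0.1891  0.1566] z [ 0.004  0.004 -1.   ] tilt 0.3 y [0.973 0.232 0.005] yaw_y 13.4 j [ 0.61  0.32 -0.42  1.7   0.14  1.15  0.39] F [-0.2 -0.1 -2.2] g 0.62
[-0.00031154 -0.00035904 -0.00161761]
```

```bash
python3 -m jog '[[[0,-0.001,-0.007],[0,0,0],45],[[0,0,-0.003],[0,0,0],45],[[0,0,0],[0,0,0],45]]';python3 -c "
from h import *
o,R=st()"; python3 -m jog '[[[0,0,-0.004],[0,0,0],45],[[0,0,-0.002],[0,0,0],45]]';python3 -c "
from h import *
o,R=st()"
```

```text
clock: 24.3
position: [0.5421, -0.1902, 0.146]
ee_rot: [0.62, 0.785, 0.003, 0.0]
ft_force: [-0.6, 0.2, -1.3]
grip_width: 0.623
t 24.3 p [ 0.5421 -0.1902  0.146 ] z [ 0.004  0.004 -1.   ] tilt 0.3 y [0.973 0.232 0.005] yaw_y 13.4 j [ 0.61  0.33 -0.42  1.71  0.14  1.13  0.39] F [-0.6  0.2 -1.3] g 0.623
clock: 24.55
position: [0.5426, -0.1899, 0.1402]
ee_rot: [0.62, 0.785, 0.003, 0.001]
ft_force: [-0.3, 1.2, -1.8]
grip_width: 0.621
t 24.55 p [ 0.5426 -0.1899  0.1402] z [ 0.005  0.004 -1.   ] tilt 0.4 y [0.973 0.232 0.006] yaw_y 13.4 j [ 0.61  0.34 -0.42  1.72  0.15  1.11  0.38] F [-0.3  1.2 -1.8] g 0.621
```

```bash
python3 -m jog '[[[-0.0005,0,-0.004],[0,0,0],45],[[0,0,-0.003],[0,0,0],45],[[0,0,-0.003],[0,0,0],45]]';python3 -c "
from h import *
o,R=st()"; python3 -m jog '[[[0,0,-0.004],[0,0,0],45],[[0,0,-0.002],[0,0,0],45]]';python3 -c "
from h import *
o,R=st()"
```

```text
clock: 24.92
position: [0.5427, -0.19, 0.1311]
ee_rot: [0.62, 0.785, 0.003, 0.002]
ft_force: [-3.0, 1.2, 6.5]
grip_width: 0.623
t 24.93 p [ 0.5427 -0.19    0.1311] z [ 0.007  0.003 -1.   ] tilt 0.4 y [0.973 0.232 0.007] yaw_y 13.4 j [ 0.61  0.35 -0.42  1.72  0.15  1.1   0.38] F [-3.   1.2  6.5] g 0.623
clock: 25.18
position: [0.5428, -0.19, 0.1269]
ee_rot: [0.62, 0.785, 0.003, 0.002]
ft_force: [-9.5, 3.6, 25.4]
grip_width: 0.622
t 25.18 p [ 0.5428 -0.19    0.1269] z [ 0.007  0.002 -1.   ] tilt 0.4 y [0.973 0.232 0.007] yaw_y 13.4 j [ 0.61  0.35 -0.42  1.73  0.15  1.09  0.38] F [-9.5  3.6 25.4] g 0.622
```

The platen is pressed to its stop (TCP 0.1269, 25 N). Now the clockwise twist.

```bash
python3 -m jog '[[[-0.001,0,-0.0005],[0,0,-0.1],45],[[0,0,-0.001],[0,0,-0.12],45],[[0,0,-0.001],[0,0,-0.12],45]]';python3 -c "
from h import *
o,R=st()"
```

```text
clock: 25.55
position: [0.5435, -0.1895, 0.1272]
ee_rot: [0.746, 0.666, 0.004, 0.004]
ft_force: [-4.7, 2.3, 9.9]
grip_width: 0.623
t 25.55 p [ 0.5435 -0.1895  0.1272] z [ 0.011 -0.002 -1.   ] tilt 0.7 y [ 0.993 -0.114  0.011] yaw_y -6.5 j [ 0.56  0.34 -0.36  1.73  0.13  1.08  0.04] F [-4.7  2.3  9.9] g 0.623
```

```bash
python3 -m jog '[[[-0.001,0,-0.001],[0,0.006,-0.15],45],[[-0.0005,0,-0.001],[0,0,-0.15],45],[[0,0,-0.001],[0,0.003,-0.15],45]]';python3 -c "
from h import *
o,R=st()"
```

```text
clock: 25.92
position: [0.5432, -0.1895, 0.1272]
ee_rot: [0.879, 0.476, -0.0, 0.004]
ft_force: [-3.6, 2.5, 10.5]
grip_width: 0.624
t 25.93 p [ 0.5432 -0.1895  0.1272] z [ 0.003 -0.006 -1.   ] tilt 0.4 y [ 0.838 -0.546  0.006] yaw_y -33.1 j [ 0.5   0.34 -0.29  1.73  0.11  1.08 -0.41] F [-3.6  2.5 10.5] g 0.624
```

```bash
python3 -m jog '[[[-0.001,0,-0.001],[0,0.004,-0.15],45],[[-0.0005,0,-0.001],[0,0,-0.15],45],[[0,0,-0.001],[0,0.003,-0.15],45]]';python3 -c "
from h import *
o,R=st()"
```

```text
clock: 26.3
position: [0.5429, -0.1891, 0.1272]
ee_rot: [0.965, 0.261, -0.003, 0.003]
ft_force: [-4.3, 2.5, 9.1]
grip_width: 0.625
t 26.3 p [ 0.5429 -0.1891  0.1272] z [-0.004 -0.007 -1.   ] tilt 0.4 y [ 0.504 -0.863  0.004] yaw_y -59.7 j [ 0.44  0.33 -0.22  1.73  0.09  1.09 -0.86] F [-4.3  2.5  9.1] g 0.625
```

```bash
python3 -m jog '[[[0,0,-0.001],[0.004,0,-0.15],45],[[0,0,-0.001],[0,0,-0.09],45]]';python3 -c "
from h import *
o,R=st();print(o['torque'])"; python3 -m jog '[[[0,0,-0.001],[0,0,-0.05],45],[[0,0,-0.001],[0,0,-0.03],45]]';python3 -c "
from h import *
o,R=st();print(o['torque'])"
```

```text
clock: 26.55
position: [0.5437, -0.1887, 0.1272]
ee_rot: [0.99, 0.14, -0.001, 0.001]
ft_force: [-3.0, 2.9, 9.3]
grip_width: 0.62
t 26.55 p [ 0.5437 -0.1887  0.1272] z [-0.003 -0.002 -1.   ] tilt 0.2 y [ 0.277 -0.961  0.001] yaw_y -73.9 j [ 0.41  0.33 -0.19  1.73  0.07  1.09 -1.09] F [-3.   2.9  9.3] g 0.62
[0.6575068  0.76337992 0.1403463 ]
clock: 26.8
position: [0.5435, -0.1884, 0.1271]
ee_rot: [0.995, 0.099, -0.002, 0.001]
ft_force: [-9.1, 1.9, 14.7]
grip_width: 0.618
t 26.8 p [ 0.5435 -0.1884  0.1271] z [-0.003 -0.002 -1.   ] tilt 0.2 y [ 0.196 -0.981  0.001] yaw_y -78.7 j [ 0.4   0.33 -0.17  1.73  0.07  1.09 -1.17] F [-9.1  1.9 14.7] g 0.618
[0.54121486 2.06626587 0.4189571 ]
```

```bash
python3 -m jog '[[[-0.001,-0.001,-0.001],[0,0,0.02],45],[[0,0,-0.001],[0,0,0],45],[[0,0,-0.001],[0,0,0],45],[[0,0,-0.001],[0,0,0],45]]';python3 -c "
from h import *
o,R=st();print(o['torque'])"; python3 shot.py wrist:w12 side:s12 top:t12; python3 - <<'E'
import sys;sys.path.insert(0,'.')
from h import *
a=load("s12")[0][120:230,270:390];b=load("w12")[0]
cv2.imwrite("pics/c12.png",np.hstack([cv2.resize(a,(400,367),interpolation=cv2.INTER_CUBIC),cv2.resize(b,(400,367))])[:,:,::-1])
st()
E
```

```text
clock: 27.3
position: [0.5435, -0.1887, 0.1271]
ee_rot: [0.994, 0.109, -0.0, 0.001]
ft_force: [-5.5, 2.1, 12.4]
grip_width: 0.62
t 27.3 p [ 0.5435 -0.1887  0.1271] z [-0.    -0.003 -1.   ] tilt 0.1 y [ 0.217 -0.976  0.002] yaw_y -77.5 j [ 0.4   0.33 -0.18  1.73  0.07  1.08 -1.15] F [-5.5  2.1 12.4] g 0.62
[0.64693906 1.22770718 0.10116997]
[ 0.402  0.33  -0.177  1.735  0.068  1.082 -1.149] [ 0.5435 -0.1887  0.1272]
t 27.45 p [ 0.5435 -0.1887  0.1272] z [-0.    -0.003 -1.   ] tilt 0.1 y [ 0.217 -0.976  0.002] yaw_y -77.5 j [ 0.4   0.33 -0.18  1.73  0.07  1.08 -1.15] F [-5.3  1.8 11.4] g 0.62
```

View pics/c12.png

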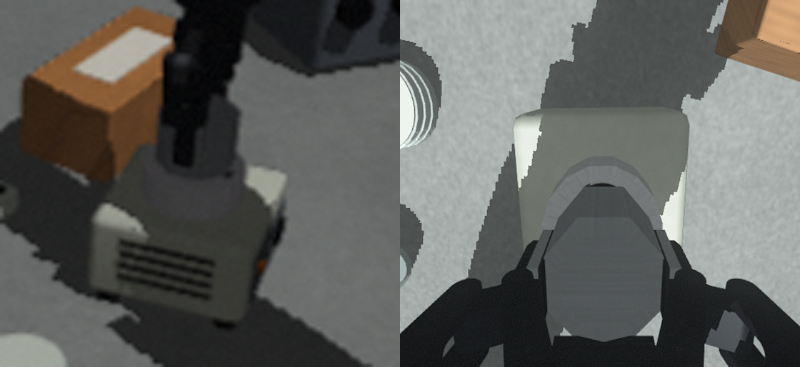

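View pics/t12.png

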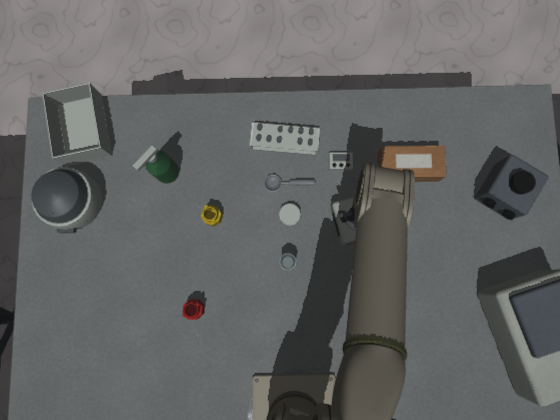

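Side crop: the cup's body sits just above the collar, held by the fingers. The wrist crop shows it seated and square in the jaws, with bystanders where they were. One height check, then a little more push before hand-in.

```bash
python3 -m jog '[[[-0.001,-0.0005,-0.002],[0,0,-0.01],45],[[-0.0005,0,-0.0025],[0,0,0],45]]';python3 - <<'E'
from h import *
p,d,K,V=load("w12");P=pts(d,K,V);s=P[270:330,240:310].reshape(-1,3);print("depth cup top z",np.median(s[:,2]))
a,b=load("top0")[0].astype(int),load("t12")[0].astype(int)
for n,(y0,y1,x0,x1) in dict(beaker=(250,272,278,298),dishes=(202,225,278,302),spoon=(170,192,262,318),rack=(118,155,245,322),timer=(148,170,328,349),sprayer=(140,182,132,180),yellow=(203,226,200,224),red=(298,320,182,206)).items(): print(n,np.abs(a-b)[y0:y1,x0:x1].mean().round(1),end="; ")
st()
E
```

```text
clock: 27.7
position: [0.5434, -0.1887, 0.127]
ee_rot: [0.995, 0.105, 0.002, 0.002]
ft_force: [-11.1, 3.9, 26.9]
grip_width: 0.621
depth cup top z 0.14256934251954106
beaker 1.5; dishes 2.2; spoon 1.7; rack 2.2; timer 7.6; sprayer 1.6; yellow 1.7; red 1.3; t 27.7 p [ 0.5434 -0.1887  0.127 ] z [ 0.003 -0.003 -1.   ] tilt 0.3 y [ 0.208 -0.978  0.004] yaw_y -78.0 j [ 0.4   0.33 -0.18  1.74  0.07  1.08 -1.16] F [-11.1   3.9  26.9] g 0.621
```

Cup top is at 0.1426, so the rim is at about 0.0806 (fully down). It is pressed with 27 N and turned about 91° by tool yaw.

```bash
python3 -c "
from workcell import manip
print(manip.hand_in())
from h import *
st()"
```

```text
the job is handed in; nothing more can be done
None
the job is handed in; nothing more can be done
```

The cup is locked in the mill and I've handed the job in at about 27.7 s of the 72 s. No verdict was reported.

I turned the steel cup over in two 90° tilts, laying it on a flat in between, then stood it mouth-down and regripped it from above. I lowered it through the slots, pressed it to the platen's stop and twisted it clockwise to its stop.

**Last checks:**
- **Depth:** the depth picture put the cup's closed end at z = 0.1426 m, so the rim is at about 0.0806 m (limit 0.0845 m). The tool height agrees with this.
- **Push:** about 27 N downward against the stop when handed in.
- **Grip:** opening 0.62, which is 53 mm and square on the flats, at the 70 N grip setting.
- **Tilt:** the tool was 0.3° off vertical.
- **Turn:** about 91° by tool yaw, from 13.4° to -78°. This is slightly more than the nominal 88°, which I put down to yaw error and give in the grip.
- **Bystanders:** beaker, dishes, spoon, rack and sprayer, and the red and yellow look-alikes, look unchanged in the top view. The timer region differed a little more than the rest, which I put down to the arm's shadow. The glovebox was partly hidden by the arm in the last picture.

**Disagreement:** the tool stood about 2 mm from the collar centre I measured (0.5417, -0.1898), with about 11 N of sideways force. That is within calibration error and the 2 mm bore clearance, and inside the 4 mm limit.

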